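# Cheese press: three turns past first touch

## Task

Push the drip tray with the cheese mould fully home under the screw of the press. Hold the crank's knob lightly and wind it clockwise until you feel the screw meet the spring cap on the mould, then give exactly three full turns more from that first touch, no further, and let go. Never force or crush the crank, and leave the two bottles and the loose bun where they stand.

Things in the scene. Friction and masses are not known exactly. Their poses are not given: they have to be found in the camera images.
- press: Bench screw press for fresh cheese, fixed: white base 230 x 210 mm (top 24 mm up), steel posts 95 mm either side along its x, crossbar 38 mm deep with its top 230 mm up. Origin: on the table right under the screw. The tray runs between the posts along the press's y: pulled out to +y, home towards -y.
- screw_axis (a point): Point on the screw's fixed axis, on top of the brass nut, 238 mm above the table. First touch of screw and spring cap comes 0.5 to 1.7 turns after the start, differs each time, and nothing shows it or counts the turns. The screw holds by friction and does not run back.
- crank: Screw with a one-armed crank on top and a flat foot 30 mm wide below. Origin on the axis under the crank's hub, about 264 mm up at the start; x points along the arm to the knob, 60 mm out. Arm top 14 mm, knob foot 17 mm above the origin. Clockwise from above lowers it all by 3 mm a turn. Load at the knob: about 1 N free, jumping within 20 degrees of touch to about 7 N, some 12 N three turns on.
- knob_top (a point): Centre of the top of the black crank knob, about 331 mm up at the start: upright, 24 mm across, 50 mm tall, 60 mm from the axis, spinning freely on its pin, so the hand need not turn with it. 15 to 35 N of grip a side is plenty; all forces on crank and knob, both fingers' grip added up, must stay below 90 N.
- tray_knob_top (a point): Centre of the top of the tray's black knob: an upright post 20 mm across and 44 mm tall on the lug at the tray's outer end, 172 mm from the mould's centre.
- tray (a joint): How far the steel drip tray (140 x 200 mm, with mould and spring unit on it) is pulled out along the press's +y, in m: 0 = home against the stop with the mould under the screw; starts at 0.05 to 0.10. Slides with about 4 N of friction and stays where it is left.
- mould_rim (a point): Centre of the upper rim of the white perforated round mould (120 mm across, 75 mm tall) that stands on the tray; its z is up.
- cap_top (a point): Centre of the flat top of the steel spring cap, 54 mm across, on the follower in the mould. Free, it stands 59 mm above the mould's rim; it resists with about 33 N at once, plus 3 N per mm, and goes down 3 mm per turn after first touch. Its height under the screw differs by up to 1.5 mm from time to time.
- juice: Bystander: full juice bottle, orange with a green label, 80 mm across, 250 mm tall, standing. Origin: centre of its underside.
- water: Bystander: clear water bottle with a paper label, 72 mm across, 230 mm tall, standing. Origin: centre of its underside.
- bun: Bystander: loose round bun, 104 mm across, 38 mm tall. Origin: centre of its underside.

How it is judged:
On the way, in this order (a step that is already met when the one before it is completed fails the run):
1. the drip tray is pushed fully home under the screw (value of joint tray below 0.003 m), for 0.2 s.
2. the screw has met the spring cap (z of cap_top in the frame of mould_rim below 0.0586 m), for 0.1 s.
At the end, for the whole second after the job is handed in: the drip tray is home within 3 mm of its stop, and the spring cap is pressed down three turns past first touch (9 mm: 50 mm above the mould's rim), give or take a fifth of a turn (0.6 mm), and stays so (value of joint tray below 0.003 m and z of cap_top in the frame of mould_rim between 0.0494 and 0.0506 m).
It fails at once if the press is overtightened, 3.4 turns past first touch or more (z of cap_top in the frame of mould_rim below 0.0488 m).
It fails at once if the crank is forced or crushed: over 90 N on crank and knob in all, both fingers' grip added up (contact force between any of the fingers, the arm and crank above 90 N).
It fails at once if the juice is pushed or knocked over (distance of juice from where it was at the start of the episode above 0.03 m or angle between juice's own z axis and vertical above 0.4 rad).
It fails at once if the water is pushed or knocked over (distance of water from where it was at the start of the episode above 0.03 m or angle between water's own z axis and vertical above 0.4 rad).
It fails at once if the bun is pushed or knocked over (distance of bun from where it was at the start of the episode above 0.03 m or angle between bun's own z axis and vertical above 0.4 rad).
It also fails if it takes over 72 s, if anything falls off the work surface, if the arm or the gripper's body presses on something with over 40 N, if the wrist force passes 120 N, or if a joint passes its speed limit or range.

## Robot

A 6-joint arm with a two-finger parallel gripper is mounted at the origin on the work surface. World frame = base frame: x ahead of the robot, y to its left, z up, the work surface at z = 0. Lengths are in m, angles in rad, forces in N, time in s.
With the tool pointing down it reaches from about 0.3 to 0.775 m from the base axis. Payload 14.6 kg.
Tool frame: the origin (TCP) lies between the finger pads; the fingertips stand 19 mm ahead of it and the grasp point (between the pads) is the TCP; z points along the fingers, y is the direction in which the jaws open and shut (so a half turn about z gives the same grasp; the last joint's range is limited). The gripper opens to 94 mm and grips with 3 to 60 N. Pads are 16 mm wide; open, the fingers measure 119 mm over their backs; the gripper's body (75 mm by 177 mm) begins 78 mm behind the grasp point.
Start: joints at [1.186, 0.3, 1.521, -0, 1.321, -0.067], TCP at [0.172, 0.522, 0.224] pointing down, gripper open.
Joint ranges: [-3.03, 3.03], [-0.79, 2.21], [0.23, 2.52], [-1.04, 4.18], [0, 3.07], [-2.55, 2.55]. Speed limits (rad/s): [2.22, 2.22, 2.57, 3.14, 3.14, 3.14].

## Interface

Orientations are given as [roll, pitch, yaw] about the fixed x, y, z axes, in that order (R = Rz(yaw) Ry(pitch) Rx(roll)).
In Python, from station import telemetry, vision, ctrl gives the robot as it stands. The module is installed in compiled form; this text tells all that it offers.
- The arm moves only by the shell command python3 -m creep 'ROWS' [FORCE]. ROWS is JSON, a list of rows, each a list of 3 entries, a list of its own where there are three numbers: the shift along the tool's x, y, z in units of 50 mm (1.0 is 50 mm), then the turn about the tool's z in units of 8 degrees (1.0 is 8 degrees), then the opening, from 0 (shut) to 1 (fully open). In form: [[[tx, ty, tz], twist, gripper], ...]. A call has 1 to 12 rows; each row is the pose to reach, as a shift and turn from the pose commanded when the call began, along the tool's axes at that moment; what a row does not reach only later rows make up. A row lasts 1/10 s, in which the tool goes at most 50 mm and 8.59 degrees, less where a joint would pass 70% of its speed; a pose out of reach is approached as far as the arm can. A call with a gripper value outside its range is refused whole. The fingers move at their own pace and stop on an object; FORCE is the grip in N (left out, the last holds). Time passes only in rows, so rows that repeat a pose let the fingers close. It gives the time, the measured TCP pose, the force and the opening at its end, in the units of the state.
- telemetry.get_obs(): the state, without advancing time (a new reading comes with each control period).
- vision.camera(name): name is "scene" or "top"; returns a dict with "img" (420x560x3 uint8, red, green, blue), "depth" (420x560 float32, m along the optical axis (not along the pixel's ray), 0 where there is no reading), "vertical_fov" (degrees; the focal length in pixels is half the picture's height over the tangent of half this angle, whatever the lens; pixels are square), "cx", "cy" (the principal point, pixels), "extrinsics" (4x4, takes a point from camera to world coordinates). Camera axes: x right, y down, z forward; pixel columns grow to the right and rows downward; lengths in m; the calibration is good to about 2 mm. A picture is of the moment at which its call begins.
- ctrl.hand_in(): hands the job in, once; it reports no verdict.
The state is a dict: "time_s": time; "qpos": joint angles; "joint_vel": joint speeds; "tau": joint torques, N m; "ee_pos": TCP position; "eef_rot": TCP orientation; "force": force on the tool from outside, world axes, zero at the start; "moment": the same for the moment, N m; "grip_width": finger opening in m.
Only numpy, scipy, OpenCV 4.12 (cv2) and the standard library are available. Lean on these libraries where they do the work, as an engineer would, in place of code of your own. Each camera call takes 0.05 s, during which the arm holds its last target.

## Working session

There is one attempt and no reset: what is moved stays moved. The work goes in short steps, Python scripts to look and compute and a shell command to move; the robot and the scene stay as the last step left them, time stands still between calls to the robot, and variables do not carry over. Pictures are saved under pics/ and viewed, and the job is handed in when it is done.

```bash
mkdir -p pics; ls; python3 - <<'E'
from station import telemetry, vision, ctrl
import cv2, numpy as np
o=telemetry.get_obs(); print(o)
for n in("scene","top"):
    c=vision.camera(n); cv2.imwrite(f"pics/{n}0.png",c["img"][:,:,::-1]); print(n,c["vertical_fov"],c["cx"],c["cy"],np.round(c["extrinsics"],4).tolist())
    np.savez(f"{n}0.npz",**c)
E
```

```text
pics
{'time_s': 0.0, 'qpos': array([ 1.18640511e+00,  3.00476171e-01,  1.52156462e+00,  1.30131846e-06,
        1.32067518e+00, -6.66061102e-02]), 'joint_vel': array([-7.14267329e-05,  1.15633899e-03, -4.54367065e-04, -7.75691036e-04,
        1.57320367e-03, -1.03623576e-03]), 'tau': array([ 1.86641641e-04, -5.31804943e+01, -3.52735984e+01,  7.08134053e-02,
        2.44095846e-02, -1.30118678e-04]), 'ee_pos': array([0.17177471, 0.52224741, 0.22389049]), 'eef_rot': array([-3.14047191e+00, -7.60222868e-05,  2.82380718e+00]), 'force': array([-0.22089403, -0.56620991,  0.33744086]), 'moment': array([-0.03017343, -0.02129697,  0.0213108 ]), 'grip_width': 0.09409257268945018}
scene 42.75655002557889 275.47535350489824 218.30797899841227 [[-0.8695, 0.4212, -0.2581, 0.8911], [0.4939, 0.7347, -0.465, 0.6681], [-0.0062, -0.5318, -0.8469, 1.414], [0.0, 0.0, 0.0, 1.0]]
top 44.655356288604665 284.6888903562802 211.863673297959 [[0.0039, -0.9979, 0.0646, 0.4201], [-1.0, -0.0041, -0.004, 0.0161], [0.0043, -0.0646, -0.9979, 1.7389], [0.0, 0.0, 0.0, 1.0]]
```

View pics/scene0.png

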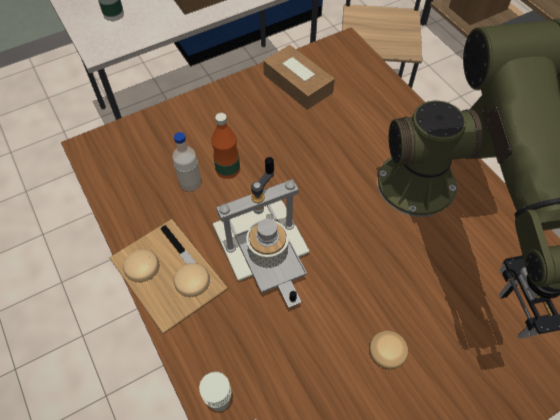

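View pics/top0.png

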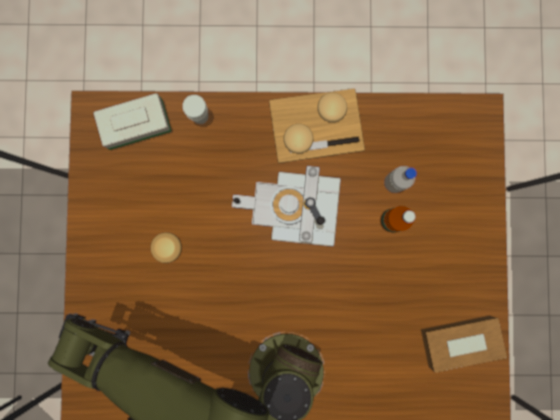

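```bash
python3 - <<'E'
import numpy as np,cv2
for n,(x0,y0,w,h) in {"scene":(150,100,180,220),"top":(220,140,210,120)}.items():
    im=np.load(f"{n}0.npz")["img"][y0:y0+h,x0:x0+w,::-1]
    s=min(800//w,600//h); cv2.imwrite(f"pics/{n}0z.png",cv2.resize(im,None,fx=s,fy=s,interpolation=cv2.INTER_CUBIC)); print(n,s)
E
```

```text
scene 2
top 3
```

View pics/scene0z.png

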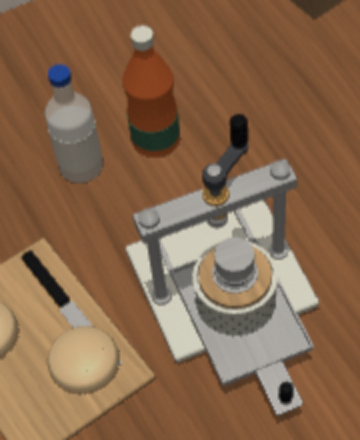

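View pics/top0z.png

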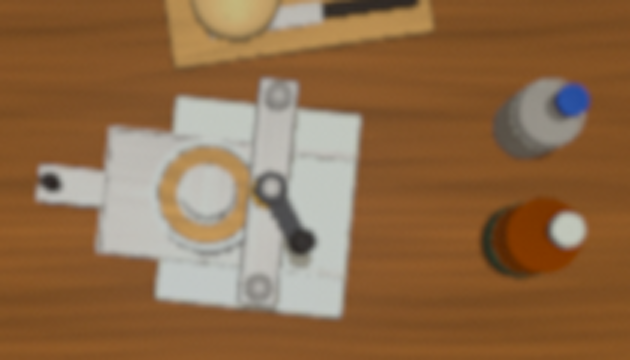

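```bash
cat > h.py <<'E'
import numpy as np,cv2
def ray(c,u,v,z):
    f=c["img"].shape[0]/2/np.tan(np.radians(float(c["vertical_fov"]))/2)
    d=np.array([(u-c["cx"])/f,(v-c["cy"])/f,1.]);E=c["extrinsics"]
    w=E[:3,:3]@d;o=E[:3,3];return o+w*(z-o[2])/w[2]
def pix(c,p):
    f=c["img"].shape[0]/2/np.tan(np.radians(float(c["vertical_fov"]))/2);E=c["extrinsics"]
    q=E[:3,:3].T@(np.array(p)-E[:3,3]);return c["cx"]+f*q[0]/q[2],c["cy"]+f*q[1]/q[2]
def tri(a,pa,b,pb):
    A=[];B=[]
    o=[];
    M=np.zeros((3,3));r=np.zeros(3)
    for c,p in((a,pa),(b,pb)):
        x=ray(c,*p,0.);y=ray(c,*p,1.);d=(y-x)/np.linalg.norm(y-x);P=np.eye(3)-np.outer(d,d);M+=P;r+=P@x
        o.append((P,x))
    s=np.linalg.solve(M,r);return s,[float(np.linalg.norm(P@(s-x))) for P,x in o]
E
python3 - <<'E'
from h import *
t=np.load("top0.npz");s=np.load("scene0.npz")
for n,c,(x0,y0,x1,y1) in(("top",t,(225,150,345,250)),("scene",s,(200,140,320,320))):
    g=c["img"].max(2)[y0:y1,x0:x1]
    m=(g<45).astype(np.uint8)
    k,l,st,ce=cv2.connectedComponentsWithStats(m)
    for i in range(1,k):
        if st[i,4]>8: print(n,ce[i]+[x0,y0],st[i,:2]+[x0,y0],st[i,2:])
for n,p,z in(("postL",(312.7,171.7),.235),("postR",(306,236),.235),("hub",(310,202.5),.285),("knob",(320,220.5),.331),("tknob",(236.5,200.5),.08)):
    print(n,ray(t,*p,z))
for n,p,z in(("postL",(150+149/2,100+217/2),.235),("postR",(150+281/2,100+171/2),.235),("hub",(150+214/2,100+173/2),.285),("knob",(150+239/2,100+121/2),.331),("tknob",(150+286/2,100+388/2),.08)):
    print(n,ray(s,*p,z))
print("depths")
for p in((312,172),(306,236),(310,202),(320,220),(236,200),(289,205)):
    d=t["depth"][p[1],p[0]];f=210/np.tan(np.radians(float(t["vertical_fov"]))/2)
    q=t["extrinsics"]@[(p[0]-t["cx"])/f*d,(p[1]-t["cy"])/f*d,d,1];print(p,q[:3])
for u,v in((400,178),(400,218),(165,248)): print(ray(t,u,v,.1 if u>300 else .02))
E
```

```text
scene [268.96031746 165.6031746 ] [265 158] [  9  17 126]
scene [236.75  166.125] [235 163] [ 4  8 16]
scene [216.85714286 168.        ] [216 165] [ 4  7 14]
scene [257.24324324 192.59459459] [252 189] [11  8 37]
scene [292.5 296. ] [290 292] [ 6  9 48]
postL [ 0.6369628  -0.07250719  0.235     ]
postR [ 0.44653993 -0.05287493  0.235     ]
hub [ 0.54119982 -0.06188634  0.285     ]
knob [ 0.48769426 -0.0870298   0.331     ]
tknob [0.56380137 0.16638415 0.08      ]
postL [ 0.63298282 -0.07238503  0.235     ]
postR [ 0.44501566 -0.0500574   0.235     ]
hub [ 0.54054481 -0.05991706  0.285     ]
knob [ 0.48811746 -0.0859884   0.331     ]
tknob [0.56262902 0.16865272 0.08      ]
depths
(312, 172) [ 0.633948   -0.06958802  0.24969221]
(306, 236) [ 0.4463277  -0.05232255  0.24705224]
(310, 202) [ 0.54238577 -0.06172928  0.28791189]
(320, 220) [ 0.4891093  -0.08708298  0.33028488]
(236, 200) [0.56534124 0.16793689 0.08098452]
(289, 205) [ 0.54301035 -0.00344966  0.16718325]
[ 0.63720823 -0.36240864  0.1       ]
[ 0.50787772 -0.36102445  0.1       ]
[0.40830169 0.40966472 0.02      ]
```

```bash
python3 -m creep '[[[-0.9,-0.4,0],0.75,0.6],[[-1.75,-0.8,0],1.5,0.6],[[-2.6,-1.2,0],2.25,0.6],[[-3.5,-1.6,0],3.0,0.6],[[-4.4,-2.0,0],3.75,0.6],[[-5.3,-2.4,0],4.5,0.6],[[-6.2,-2.8,0],5.25,0.6],[[-7.0,-3.2,0],6.0,0.6],[[-7.9,-3.6,0],6.75,0.6],[[-8.8,-3.9,0],7.5,0.6],[[-9.66,-4.3,0],8.25,0.6],[[-9.66,-4.3,0],8.97,0.6]]' 20
```

```text
time_s: 1.3
ee_pos: [0.5661, 0.1635, 0.2233]
eef_rot: [-3.141, 0.001, 1.563]
force: [0.2, 1.0, 0.4]
grip_width: 0.0561
```

```bash
python3 -m creep '[[[0.08,-0.05,0],-0.05,0.6],[[0.08,-0.05,0.5],-0.05,0.6],[[0.08,-0.05,1.0],-0.05,0.6],[[0.08,-0.05,1.5],-0.05,0.6],[[0.08,-0.05,2.0],-0.05,0.6],[[0.08,-0.05,2.4],-0.05,0.6],[[0.08,-0.05,2.4],-0.05,0.6]]'
python3 - <<'E'
from station import telemetry, vision
import cv2,numpy as np
o=telemetry.get_obs();print(o["ee_pos"],o["eef_rot"],o["force"])
ims=[]
for n,(x0,y0,w,h) in {"scene":(200,180,140,140),"top":(200,130,140,140)}.items():
    c=vision.camera(n);ims.append(cv2.resize(c["img"][y0:y0+h,x0:x0+w,::-1],None,fx=2.8,fy=2.8))
cv2.imwrite("pics/a1.png",np.hstack(ims))
E
```

```text
time_s: 2.0
ee_pos: [0.559, 0.172, 0.102]
eef_rot: [-3.137, 0.001, 1.583]
force: [0.2, 0.6, 0.2]
grip_width: 0.0561
[0.55903461 0.17200949 0.10199812] [-3.13705988e+00  9.41589253e-04  1.58266348e+00] [0.24184166 0.59664484 0.23622286]
```

View pics/a1.png

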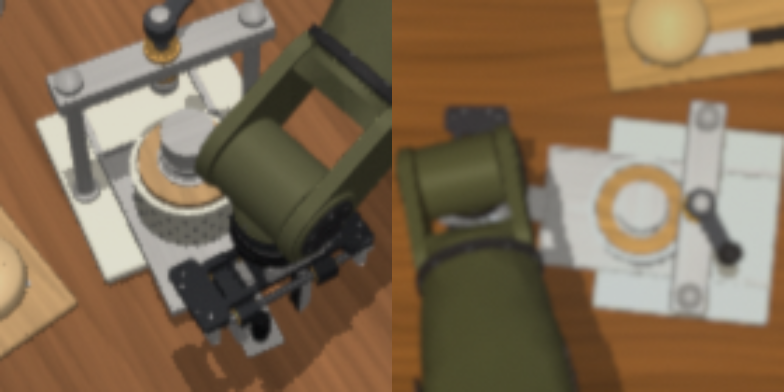

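```bash
python3 -m creep '[[[-0.08,0.09,0],0.08,0.6],[[-0.08,0.09,0.3],0.08,0.6],[[-0.08,0.09,0.6],0.08,0.6],[[-0.08,0.09,0.8],0.08,0.6],[[-0.08,0.09,0.8],0.08,0.6],[[-0.08,0.09,0.8],0.08,0.0],[[-0.08,0.09,0.8],0.08,0.0],[[-0.08,0.09,0.8],0.08,0.0],[[-0.08,0.09,0.8],0.08,0.0],[[-0.08,0.09,0.8],0.08,0.0],[[-0.08,0.09,0.8],0.08,0.0]]' 20
```

```text
time_s: 3.2
ee_pos: [0.5646, 0.1674, 0.0646]
eef_rot: [-3.139, 0.0, 1.567]
force: [-9.2, -0.6, 6.3]
grip_width: 0.0192
```

```bash
python3 -m creep '[[[-0.1,-0.03,0],0,0],[[-0.25,-0.045,0],0,0],[[-0.4,-0.06,0],0,0],[[-0.55,-0.075,0],0,0],[[-0.7,-0.09,0],0,0],[[-0.85,-0.105,0],0,0],[[-1.0,-0.12,0],0,0],[[-1.0,-0.12,0],0,0]]'
```

```text
time_s: 4.0
ee_pos: [0.5593, 0.1159, 0.0646]
eef_rot: [-3.141, 0.001, 1.566]
force: [-0.2, -4.5, 4.1]
grip_width: 0.0193
```

```bash
python3 -m creep '[[[-0.03,0,0],0,0],[[-0.06,-0.01,0],0,0],[[-0.09,-0.01,0],0,0],[[-0.09,-0.01,0],0,0]]'; python3 -m creep '[[[-0.03,0,0],0,0],[[-0.03,0,0],0,0]]';python3 -m creep '[[[-0.03,0,0],0,0],[[-0.03,0,0],0,0]]'
```

```text
time_s: 4.4
ee_pos: [0.559, 0.1129, 0.0646]
eef_rot: [3.141, -0.0, 1.567]
force: [2.2, 2.2, 4.5]
grip_width: 0.0195
time_s: 4.6
ee_pos: [0.5589, 0.1114, 0.0646]
eef_rot: [3.141, -0.0, 1.567]
force: [1.5, 2.4, 6.2]
grip_width: 0.0194
time_s: 4.8
ee_pos: [0.5587, 0.1098, 0.0646]
eef_rot: [-3.141, -0.0, 1.567]
force: [-1.3, 1.9, 5.3]
grip_width: 0.0196
```

```bash
for i in 1 ; do python3 -m creep '[[[-0.03,0,0],0,0],[[-0.03,0,0],0,0]]'; python3 -m creep '[[[-0.03,0,0],0,0],[[-0.03,0,0],0,0]]';python3 -m creep '[[[-0.03,0,0],0,0],[[-0.03,0,0],0,0]]'; done
```

```text
time_s: 5.0
ee_pos: [0.5586, 0.1083, 0.0646]
eef_rot: [-3.141, 0.0, 1.567]
force: [-0.6, 2.8, 7.6]
grip_width: 0.0193
time_s: 5.2
ee_pos: [0.5586, 0.1081, 0.0646]
eef_rot: [-3.141, -0.002, 1.567]
force: [-0.5, 13.4, 5.8]
grip_width: 0.0198
time_s: 5.4
ee_pos: [0.5586, 0.1076, 0.0646]
eef_rot: [3.141, -0.003, 1.568]
force: [-1.3, 20.1, 4.0]
grip_width: 0.0196
```

```bash
python3 -m creep '[[[0.05,0,0],0,0.6],[[0.05,0,0],0,0.6],[[0.05,0,0],0,0.6],[[0.05,0,0],0,0.6],[[0.05,0,-0.5],0,0.6],[[0.05,0,-1.2],0,0.6],[[0.05,0,-2.0],0,0.6],[[0.05,0,-3.0],0,0.6],[[0.05,0,-4.0],0,0.6],[[0.05,0,-5.0],0,0.6],[[0.05,0,-6.0],0,0.6],[[0.05,0,-6.4],0,0.6]]'
python3 - <<'E'
from station import telemetry, vision
import cv2,numpy as np
from h import *
o=telemetry.get_obs();print(o["ee_pos"],o["eef_rot"],o["force"],o["time_s"])
ims=[]
for n,(x0,y0,w,h) in {"scene":(200,120,120,180),"top":(230,130,130,180)}.items():
    c=vision.camera(n);ims.append(cv2.resize(c["img"][y0:y0+h,x0:x0+w,::-1],(390,540)));np.savez(f"{n}1.npz",**c)
cv2.imwrite("pics/a2.png",np.hstack(ims))
E
```

```text
time_s: 6.6
ee_pos: [0.5589, 0.1076, 0.3896]
eef_rot: [3.135, -0.001, 1.567]
force: [0.0, 0.1, 0.0]
grip_width: 0.0564
[0.55893551 0.10758208 0.38962391] [ 3.13529746e+00 -6.22853437e-04  1.56680611e+00] [0.04801585 0.12896137 0.02206783] 6.6
```

View pics/a2.png

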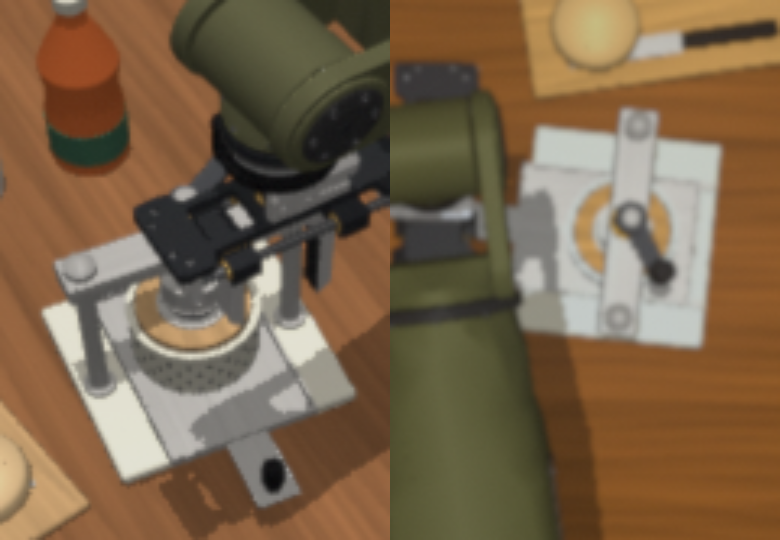

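```bash
python3 -m creep '[[[-0.5,-0.18,0],0,0.6],[[-1.2,-0.44,0],0,0.6],[[-2.0,-0.72,0],0,0.6],[[-2.8,-1.0,0],0,0.6],[[-3.5,-1.27,0],0,0.6],[[-3.89,-1.4,0],0,0.6],[[-3.89,-1.4,0],0,0.6],[[-3.89,-1.4,0],0,0.6]]'
python3 - <<'E'
from h import *
s=np.load("scene0.npz");t=np.load("top0.npz")
print(ray(s,269,165.6,.306),ray(s,269,160.3,.331))
# depth based knob top
f=210/np.tan(np.radians(float(t["vertical_fov"]))/2)
for n in("top0","top1"):
    t=np.load(n+".npz");P=[];
    for v in range(195,240):
        for u in range(295,340):
            d=t["depth"][v,u]
            if d==0: continue
            q=t["extrinsics"]@[(u-t["cx"])/f*d,(v-t["cy"])/f*d,d,1]
            if q[2]>.322: P.append(q[:3])
    P=np.array(P);print(n,len(P),P.mean(0),(P.max(0)+P.min(0))/2,np.ptp(P,axis=0))
E
```

```text
time_s: 7.5
ee_pos: [0.488, -0.0863, 0.3835]
eef_rot: [-3.14, -0.0, 1.566]
force: [0.4, 0.3, 0.0]
grip_width: 0.0567
[ 0.48814904 -0.08939273  0.306     ] [ 0.48890984 -0.08719087  0.331     ]
top0 57 [ 0.49038903 -0.08867311  0.32908266] [ 0.49057284 -0.08877652  0.32872615] [0.01981755 0.01990937 0.01322883]
top1 56 [ 0.49057572 -0.08916755  0.32879718] [ 0.49058485 -0.08863515  0.32958392] [0.01984065 0.0202359  0.01399164]
```

```bash
python3 -m creep '[[[-0.02,0.03,0.4],0,0.6],[[-0.02,0.03,0.8],0,0.6],[[-0.02,0.03,1.2],0,0.6],[[-0.02,0.03,1.36],0,0.6],[[-0.02,0.03,1.36],0,0.6],[[-0.02,0.03,1.36],0,0.6]]'; python3 -m creep '[[[0,0,0],0,0.3],[[0,0,0],0,0.3],[[0,0,0],0,0.1],[[0,0,0],0,0.1],[[0,0,0],0,0.1],[[0,0,0],0,0.1],[[0,0,0],0,0.1]]' 16
```

```text
time_s: 8.1
ee_pos: [0.4899, -0.087, 0.3171]
eef_rot: [3.141, 0.0, 1.568]
force: [0.6, 0.3, 0.5]
grip_width: 0.0561
time_s: 8.8
ee_pos: [0.4894, -0.0875, 0.3166]
eef_rot: [-3.141, 0.0, 1.567]
force: [-4.6, -1.9, 3.6]
grip_width: 0.0235
```

```bash
cat > arc.py <<'E'
import sys,json,numpy as np
# usage: arc.py C_x C_y cmdx cmdy a0 da n  -> rows from commanded pose, tool yaw 1.567; target on circle r=.06
cx,cy,x,y,a0,da,n=map(float,sys.argv[1:8]);n=int(n);yaw=1.567
tx=np.array([np.cos(yaw),np.sin(yaw)]);ty=np.array([np.sin(yaw),-np.cos(yaw)])
out=[]
for i in range(1,n+1):
    a=np.radians(a0-da*i/n);p=np.array([cx,cy])+.06*np.array([np.cos(a),np.sin(a)])-[x,y]
    out.append([[round(float(p@tx)/.05,2),round(float(p@ty)/.05,2),round(.003*da*i/n/360/.05,3)],0,0.1])
print(json.dumps(out).replace(" ",""))
e=np.array(out[-1][0][:2])*.05;print("cmd end",np.round(np.array([x,y])+e[0]*tx+e[1]*ty,5))
E
python3 arc.py .544 -.0619 .4897 -.0872 205 40 5
```

```text
[[[0.15,-0.06,0.001],0,0.1],[[0.32,-0.1,0.003],0,0.1],[[0.48,-0.12,0.004],0,0.1],[[0.65,-0.11,0.005],0,0.1],[[0.82,-0.08,0.007],0,0.1]]
cmd end [ 0.48586 -0.04619]
```

```bash
python3 -m creep '[[[0.15,-0.06,0],0,0.1],[[0.32,-0.1,0],0,0.1],[[0.48,-0.12,0],0,0.1],[[0.65,-0.11,0.01],0,0.1],[[0.82,-0.08,0.01],0,0.1],[[0.82,-0.08,0.01],0,0.1]]'
```

```text
time_s: 9.4
ee_pos: [0.4838, -0.0449, 0.3162]
eef_rot: [-3.136, -0.002, 1.568]
force: [-24.3, 6.3, 10.7]
grip_width: 0.0232
```

```bash
python3 arc.py .5417 -.0605 .4859 -.0462 165 30 4
```

```text
[[[0.17,0.01,0.001],0,0.1],[[0.31,0.08,0.003],0,0.1],[[0.45,0.16,0.004],0,0.1],[[0.56,0.27,0.005],0,0.1]]
cmd end [ 0.49951 -0.01825]
```

```bash
python3 -m creep '[[[0.17,0.01,0],0,0.1],[[0.31,0.08,0],0,0.1],[[0.45,0.16,0],0,0.1],[[0.56,0.27,0.01],0,0.1],[[0.56,0.27,0.01],0,0.1]]'
```

```text
time_s: 9.9
ee_pos: [0.499, -0.0163, 0.3159]
eef_rot: [-3.14, -0.003, 1.569]
force: [-11.1, 11.8, 10.1]
grip_width: 0.0234
```

```bash
python3 arc.py .542 -.0582 .4995 -.0182 135.5 30 4
```

```text
[[[0.15,0.11,0.001],0,0.1],[[0.23,0.24,0.003],0,0.1],[[0.31,0.38,0.004],0,0.1],[[0.36,0.53,0.005],0,0.1]]
cmd end [ 5.2607e-01 -3.0000e-04]
```

```bash
python3 -m creep '[[[0.15,0.11,0],0,0.1],[[0.23,0.24,0],0,0.1],[[0.31,0.38,0],0,0.1],[[0.36,0.53,0.01],0,0.1],[[0.36,0.53,0.01],0,0.1]]'
```

```text
time_s: 10.4
ee_pos: [0.5272, 0.0002, 0.3156]
eef_rot: [3.139, -0.001, 1.568]
force: [-0.3, 5.0, 8.8]
grip_width: 0.0235
```

```bash
python3 arc.py .5421 -.0579 .5261 -.0003 104 40 5
```

```text
[[[0.04,0.19,0.001],0,0.1],[[0.05,0.36,0.003],0,0.1],[[0.03,0.53,0.004],0,0.1],[[-0.01,0.69,0.005],0,0.1],[[-0.07,0.85,0.007],0,0.1]]
cmd end [ 0.56859 -0.00396]
```

```bash
python3 -m creep '[[[0.04,0.19,0],0,0.1],[[0.05,0.36,0],0,0.1],[[0.03,0.53,0],0,0.1],[[-0.01,0.69,0.01],0,0.1],[[-0.07,0.85,0.01],0,0.1],[[-0.07,0.85,0.01],0,0.1]]'; python3 arc.py .5421 -.0579 .5686 -.0040 64 35 4
```

```text
time_s: 11.0
ee_pos: [0.5698, -0.0049, 0.3153]
eef_rot: [3.139, 0.001, 1.567]
force: [-1.0, -1.8, 9.9]
grip_width: 0.0239
[[[-0.09,0.15,0.001],0,0.1],[[-0.21,0.3,0.003],0,0.1],[[-0.34,0.42,0.004],0,0.1],[[-0.49,0.52,0.006],0,0.1]]
cmd end [ 0.59451 -0.0286 ]
```

```bash
python3 -m creep '[[[-0.09,0.15,0],0,0.1],[[-0.21,0.3,0],0,0.1],[[-0.34,0.42,0],0,0.1],[[-0.49,0.52,0.01],0,0.1],[[-0.49,0.52,0.01],0,0.1]]'; python3 arc.py .5421 -.0579 .5945 -.0286 29 30 3
```

```text
time_s: 11.5
ee_pos: [0.595, -0.0303, 0.3149]
eef_rot: [3.14, 0.002, 1.566]
force: [-4.2, -3.4, 11.4]
grip_width: 0.0235
[[[-0.19,0.09,0.002],0,0.1],[[-0.4,0.14,0.003],0,0.1],[[-0.61,0.15,0.005],0,0.1]]
cmd end [ 0.60188 -0.05913]
```

```bash
python3 -m creep '[[[-0.19,0.09,0],0,0.1],[[-0.4,0.14,0],0,0.1],[[-0.61,0.15,0],0,0.1],[[-0.61,0.15,0],0,0.1]]'; python3 arc.py .5419 -.058 .6019 -.0591 -1 30 3
```

```text
time_s: 11.9
ee_pos: [0.6017, -0.0607, 0.3147]
eef_rot: [-3.141, 0.001, 1.566]
force: [-7.7, 0.8, 10.9]
grip_width: 0.0233
[[[-0.21,-0.02,0.002],0,0.1],[[-0.41,-0.08,0.003],0,0.1],[[-0.6,-0.17,0.005],0,0.1]]
cmd end [ 0.59329 -0.08907]
```

```bash
python3 -m creep '[[[-0.21,-0.03,0],0,0.1],[[-0.41,-0.09,0],0,0.1],[[-0.6,-0.18,0],0,0.1],[[-0.6,-0.18,0],0,0.1]]'; python3 arc.py .5414 -.058 .5928 -.0891 -31 30 3
```

```text
time_s: 12.3
ee_pos: [0.5924, -0.0901, 0.3145]
eef_rot: [3.142, -0.0, 1.566]
force: [-4.8, 2.2, 7.8]
grip_width: 0.0234
[[[-0.17,-0.12,0.002],0,0.1],[[-0.31,-0.27,0.003],0,0.1],[[-0.43,-0.44,0.005],0,0.1]]
cmd end [ 0.57072 -0.11052]
```

```bash
python3 -m creep '[[[-0.17,-0.12,0],0,0.1],[[-0.31,-0.27,0],0,0.1],[[-0.43,-0.44,0],0,0.1],[[-0.43,-0.44,0],0,0.1]]'; python3 arc.py .5414 -.058 .5707 -.1105 -61 30 3
```

```text
time_s: 12.7
ee_pos: [0.5702, -0.1109, 0.3143]
eef_rot: [3.141, -0.001, 1.567]
force: [-3.4, 3.6, 4.5]
grip_width: 0.0237
[[[-0.09,-0.19,0.002],0,0.1],[[-0.14,-0.4,0.003],0,0.1],[[-0.15,-0.61,0.005],0,0.1]]
cmd end [ 0.54017 -0.11788]
```

```bash
python3 -m creep '[[[-0.09,-0.19,0],0,0.1],[[-0.14,-0.4,0],0,0.1],[[-0.15,-0.61,0],0,0.1],[[-0.15,-0.61,0],0,0.1]]'; python3 arc.py .5414 -.0575 .5402 -.1179 -91 30 3
```

```text
time_s: 13.1
ee_pos: [0.5397, -0.1181, 0.3142]
eef_rot: [3.141, -0.0, 1.567]
force: [-1.7, 2.8, 3.3]
grip_width: 0.0237
[[[0.03,-0.21,0.002],0,0.1],[[0.09,-0.41,0.003],0,0.1],[[0.18,-0.59,0.005],0,0.1]]
cmd end [ 0.51073 -0.10879]
```

```bash
python3 -m creep '[[[0.03,-0.21,0],0,0.1],[[0.09,-0.41,0],0,0.1],[[0.18,-0.59,0.01],0,0.1],[[0.18,-0.59,0.01],0,0.1]]'; python3 arc.py .5414 -.0575 .5107 -.1088 -121 30 3
```

```text
time_s: 13.5
ee_pos: [0.5098, -0.1088, 0.3139]
eef_rot: [3.141, 0.001, 1.567]
force: [-2.0, -2.3, 6.4]
grip_width: 0.0237
[[[0.12,-0.17,0.002],0,0.1],[[0.27,-0.32,0.003],0,0.1],[[0.44,-0.44,0.005],0,0.1]]
cmd end [ 0.48878 -0.08672]
```

```bash
python3 -m creep '[[[0.12,-0.17,0],0,0.1],[[0.27,-0.32,0],0,0.1],[[0.44,-0.44,0],0,0.1],[[0.44,-0.44,0],0,0.1]]'; python3 arc.py .5414 -.0575 .4888 -.0867 -151 30 3
```

```text
time_s: 13.9
ee_pos: [0.4883, -0.0861, 0.3136]
eef_rot: [3.141, -0.0, 1.568]
force: [0.0, 1.3, 5.2]
grip_width: 0.0237
[[[0.19,-0.08,0.002],0,0.1],[[0.4,-0.13,0.003],0,0.1],[[0.6,-0.15,0.005],0,0.1]]
cmd end [ 0.48141 -0.05667]
```

```bash
python3 -m creep '[[[0.19,-0.08,0],0,0.1],[[0.4,-0.13,0],0,0.1],[[0.6,-0.15,0.01],0,0.1],[[0.6,-0.15,0.01],0,0.1]]'; python3 arc.py .5414 -.0575 .4814 -.0567 179 30 3
```

```text
time_s: 14.3
ee_pos: [0.4814, -0.0562, 0.3133]
eef_rot: [3.141, 0.0, 1.568]
force: [-0.0, 1.0, 8.5]
grip_width: 0.0235
[[[0.21,0.02,0.002],0,0.1],[[0.41,0.08,0.003],0,0.1],[[0.6,0.17,0.005],0,0.1]]
cmd end [ 0.49001 -0.02673]
```

```bash
python3 -m creep '[[[0.21,0.02,0],0,0.1],[[0.41,0.08,0],0,0.1],[[0.6,0.17,0],0,0.1],[[0.6,0.17,0],0,0.1]]'; python3 arc.py .5414 -.0575 .4900 -.0267 149 30 3
```

```text
time_s: 14.7
ee_pos: [0.4903, -0.0264, 0.3131]
eef_rot: [-3.142, 0.0, 1.568]
force: [0.4, -0.4, 7.3]
grip_width: 0.0237
[[[0.17,0.12,0.002],0,0.1],[[0.32,0.27,0.003],0,0.1],[[0.44,0.44,0.005],0,0.1]]
cmd end [ 0.51208 -0.00478]
```

```bash
python3 -m creep '[[[0.17,0.12,0],0,0.1],[[0.32,0.27,0],0,0.1],[[0.44,0.44,0],0,0.1],[[0.44,0.44,0],0,0.1]]'; python3 arc.py .5414 -.0575 .5121 -.0048 119 30 3
```

```text
time_s: 15.1
ee_pos: [0.5127, -0.005, 0.3128]
eef_rot: [-3.141, 0.001, 1.567]
force: [2.8, -2.8, 5.5]
grip_width: 0.0233
[[[0.08,0.2,0.002],0,0.1],[[0.13,0.4,0.003],0,0.1],[[0.15,0.61,0.005],0,0.1]]
cmd end [0.54263 0.00258]
```

```bash
python3 -m creep '[[[0.08,0.2,0],0,0.1],[[0.13,0.4,0],0,0.1],[[0.15,0.61,0.01],0,0.1],[[0.15,0.61,0.01],0,0.1]]'; python3 arc.py .5414 -.0578 .5426 .0026 89 30 3
```

```text
time_s: 15.5
ee_pos: [0.5438, 0.0022, 0.3126]
eef_rot: [3.141, 0.001, 1.567]
force: [1.3, -3.8, 7.6]
grip_width: 0.0235
[[[-0.03,0.21,0.002],0,0.1],[[-0.09,0.41,0.003],0,0.1],[[-0.18,0.59,0.005],0,0.1]]
cmd end [ 0.57207 -0.00651]
```

```bash
python3 -m creep '[[[-0.03,0.21,0],0,0.1],[[-0.09,0.41,0],0,0.1],[[-0.18,0.59,0],0,0.1],[[-0.18,0.59,0],0,0.1]]'; python3 arc.py .5414 -.0578 .5721 -.0065 59 30 3
```

```text
time_s: 15.9
ee_pos: [0.5731, -0.0069, 0.3124]
eef_rot: [3.142, -0.0, 1.567]
force: [-0.2, -1.1, 7.1]
grip_width: 0.0234
[[[-0.12,0.17,0.002],0,0.1],[[-0.27,0.32,0.003],0,0.1],[[-0.44,0.44,0.005],0,0.1]]
cmd end [ 0.59402 -0.02858]
```

```bash
python3 -m creep '[[[-0.12,0.17,0],0,0.1],[[-0.27,0.32,0],0,0.1],[[-0.44,0.44,0],0,0.1],[[-0.44,0.44,0],0,0.1]]'; python3 arc.py .5414 -.0578 .5940 -.0286 29 30 3
```

```text
time_s: 16.3
ee_pos: [0.5945, -0.0295, 0.3121]
eef_rot: [-3.14, -0.0, 1.567]
force: [-3.1, -1.5, 6.0]
grip_width: 0.0243
[[[-0.19,0.08,0.002],0,0.1],[[-0.4,0.13,0.003],0,0.1],[[-0.6,0.15,0.005],0,0.1]]
cmd end [ 0.60139 -0.05863]
```

```bash
python3 -m creep '[[[-0.19,0.08,0],0,0.1],[[-0.4,0.13,0],0,0.1],[[-0.6,0.15,0.01],0,0.1],[[-0.6,0.15,0.01],0,0.1]]'; python3 arc.py .5414 -.0578 .6014 -.0586 -1 20 2
```

```text
time_s: 16.7
ee_pos: [0.6015, -0.0596, 0.3119]
eef_rot: [-3.141, -0.0, 1.567]
force: [-3.1, -0.4, 6.3]
grip_width: 0.0237
[[[-0.21,-0.02,0.002],0,0.1],[[-0.41,-0.08,0.003],0,0.1]]
cmd end [ 0.59732 -0.07908]
```

```bash
python3 -m creep '[[[-0.21,-0.02,0],0,0.1],[[-0.41,-0.08,0],0,0.1]]'; python3 arc.py .5414 -.0578 .5973 -.0791 -21 20 2
```

```text
time_s: 16.9
ee_pos: [0.5977, -0.079, 0.3118]
eef_rot: [3.141, -0.001, 1.568]
force: [-0.8, 6.2, 4.1]
grip_width: 0.0233
[[[-0.19,-0.09,0.002],0,0.1],[[-0.36,-0.21,0.003],0,0.1]]
cmd end [ 0.58673 -0.09706]
```

```bash
python3 -m creep '[[[-0.19,-0.09,0],0,0.1],[[-0.36,-0.21,0],0,0.1]]'; python3 arc.py .5414 -.0578 .5867 -.0971 -41 20 2
```

```text
time_s: 17.1
ee_pos: [0.5869, -0.0974, 0.3116]
eef_rot: [3.141, -0.001, 1.568]
force: [0.4, 5.8, 2.8]
grip_width: 0.0234
[[[-0.15,-0.15,0.002],0,0.1],[[-0.26,-0.32,0.003],0,0.1]]
cmd end [ 0.57065 -0.11004]
```

```bash
python3 -m creep '[[[0,0,0],0,0.1]]';python3 -m creep '[[[0,0,0],0,0.1]]'
```

```text
time_s: 17.2
ee_pos: [0.5862, -0.098, 0.3117]
eef_rot: [-3.141, -0.0, 1.566]
force: [-0.9, 0.9, 1.4]
grip_width: 0.0236
time_s: 17.3
ee_pos: [0.5864, -0.0977, 0.3117]
eef_rot: [-3.141, 0.001, 1.566]
force: [-2.7, -0.9, 1.9]
grip_width: 0.0237
```

```bash
python3 arc.py .5414 -.0578 .5867 -.0971 -41 -40 4;python3 arc.py .5414 -.0578 .6014 -.0588 -1 -40 4;python3 arc.py .5414 -.0578 .5880 -.0200 39 -40 4; python3 arc.py .5414 -.0578 .5526 .0011 79 -40 4
```

```text
[[[0.17,0.12,-0.002],0,0.1],[[0.36,0.21,-0.003],0,0.1],[[0.56,0.27,-0.005],0,0.1],[[0.77,0.29,-0.007],0,0.1]]
cmd end [ 0.60135 -0.05866]
[[[0.21,-0.02,-0.002],0,0.1],[[0.41,-0.07,-0.003],0,0.1],[[0.6,-0.15,-0.005],0,0.1],[[0.77,-0.27,-0.007],0,0.1]]
cmd end [ 0.58805 -0.02025]
[[[0.15,-0.15,-0.002],0,0.1],[[0.27,-0.31,-0.003],0,0.1],[[0.36,-0.5,-0.005],0,0.1],[[0.42,-0.7,-0.007],0,0.1]]
cmd end [0.55308 0.00113]
[[[0.02,-0.2,-0.002],0,0.1],[[0.01,-0.41,-0.003],0,0.1],[[-0.05,-0.61,-0.005],0,0.1],[[-0.13,-0.81,-0.007],0,0.1]]
cmd end [ 0.51208 -0.00525]
```

```bash
python3 -m creep '[[[0.2,0.15,0],0,0.1],[[0.38,0.24,0],0,0.1],[[0.58,0.29,0],0,0.1],[[0.77,0.3,0],0,0.1]]'
```

```text
time_s: 17.7
ee_pos: [0.6017, -0.0588, 0.3119]
eef_rot: [-3.14, 0.001, 1.567]
force: [-5.6, -3.2, 5.0]
grip_width: 0.0231
```

```bash
python3 -m creep '[[[0.21,-0.03,0],0,0.1],[[0.41,-0.08,0],0,0.1],[[0.6,-0.16,0],0,0.1],[[0.77,-0.28,-0.01],0,0.1]]'; python3 -m creep '[[[0.15,-0.15,0],0,0.1],[[0.27,-0.31,0],0,0.1],[[0.36,-0.5,0],0,0.1],[[0.42,-0.7,0],0,0.1]]'
```

```text
time_s: 18.1
ee_pos: [0.5879, -0.0198, 0.3123]
eef_rot: [3.141, 0.001, 1.567]
force: [1.2, -3.8, 1.0]
grip_width: 0.0237
time_s: 18.5
ee_pos: [0.5522, 0.0013, 0.3126]
eef_rot: [3.141, -0.0, 1.567]
force: [3.5, -3.9, 3.2]
grip_width: 0.0233
```

```bash
python3 -m creep '[[[0.02,-0.2,0],0,0.1],[[0.01,-0.41,0],0,0.1],[[-0.05,-0.61,0],0,0.1],[[-0.13,-0.81,-0.01],0,0.1]]'; python3 arc.py .5414 -.0578 .5121 -.0052 119 -40 4;python3 arc.py .5414 -.0578 .4858 -.0356 159 -40 4;python3 arc.py .5414 -.0578 .4847 -.0776 199 -40 4; python3 arc.py .5414 -.0578 .5103 -.1093 239 -40 4
```

```text
time_s: 18.9
ee_pos: [0.5116, -0.0055, 0.313]
eef_rot: [3.141, -0.0, 1.567]
force: [6.4, -4.9, 0.0]
grip_width: 0.0237
[[[-0.12,-0.17,-0.002],0,0.1],[[-0.27,-0.32,-0.003],0,0.1],[[-0.44,-0.44,-0.005],0,0.1],[[-0.62,-0.53,-0.007],0,0.1]]
cmd end [ 0.48548 -0.0361 ]
[[[-0.22,-0.07,-0.002],0,0.1],[[-0.42,-0.09,-0.003],0,0.1],[[-0.63,-0.07,-0.005],0,0.1],[[-0.83,-0.02,-0.007],0,0.1]]
cmd end [ 0.48464 -0.0771 ]
[[[-0.19,0.09,-0.002],0,0.1],[[-0.36,0.2,-0.003],0,0.1],[[-0.51,0.35,-0.005],0,0.1],[[-0.63,0.52,-0.007],0,0.1]]
cmd end [ 0.51058 -0.1092 ]
[[[-0.09,0.19,-0.002],0,0.1],[[-0.15,0.39,-0.003],0,0.1],[[-0.17,0.6,-0.005],0,0.1],[[-0.15,0.81,-0.007],0,0.1]]
cmd end [ 0.55077 -0.11695]
```

```bash
python3 -m creep '[[[-0.12,-0.17,0],0,0.1],[[-0.27,-0.32,0],0,0.1],[[-0.44,-0.44,0],0,0.1],[[-0.62,-0.53,-0.01],0,0.1]]'; python3 -m creep '[[[-0.22,-0.06,0],0,0.1],[[-0.42,-0.08,0],0,0.1],[[-0.63,-0.06,0],0,0.1],[[-0.83,-0.01,0],0,0.1]]'
```

```text
time_s: 19.3
ee_pos: [0.4851, -0.0367, 0.3133]
eef_rot: [-3.141, -0.001, 1.567]
force: [6.7, 1.9, 0.2]
grip_width: 0.0242
time_s: 19.7
ee_pos: [0.485, -0.0787, 0.3135]
eef_rot: [-3.141, -0.0, 1.567]
force: [2.1, 5.4, 5.9]
grip_width: 0.0233
```

```bash
python3 arc.py .5414 -.0578 .4850 -.0776 199 15 5; python3 -m creep '[[[0.06,-0.02,0],0,0.1],[[0.12,-0.04,0],0,0.1],[[0.19,-0.05,0],0,0.1],[[0.25,-0.07,0],0,0.1],[[0.31,-0.08,0],0,0.1]]'
```

```text
[[[0.07,-0.03,0.0],0,0.1],[[0.13,-0.04,0.001],0,0.1],[[0.19,-0.05,0.002],0,0.1],[[0.25,-0.06,0.002],0,0.1],[[0.31,-0.07,0.003],0,0.1]]
cmd end [ 0.48156 -0.06209]
time_s: 20.2
ee_pos: [0.4815, -0.0629, 0.3134]
eef_rot: [3.141, 0.001, 1.567]
force: [3.8, -4.1, 3.8]
grip_width: 0.0236
```

```bash
python3 arc.py .5414 -.0578 .4815 -.0620 184 -110 11; python3 arc.py .5414 -.0578 .5579 -.1155 294 -110 11
```

```text
[[[-0.21,0.03,-0.002],0,0.1],[[-0.4,0.1,-0.003],0,0.1],[[-0.59,0.21,-0.005],0,0.1],[[-0.75,0.34,-0.007],0,0.1],[[-0.88,0.5,-0.008],0,0.1],[[-0.99,0.68,-0.01],0,0.1],[[-1.07,0.87,-0.012],0,0.1],[[-1.11,1.08,-0.013],0,0.1],[[-1.11,1.29,-0.015],0,0.1],[[-1.07,1.49,-0.017],0,0.1],[[-1.01,1.69,-0.018],0,0.1]]
cmd end [ 0.56581 -0.11282]
[[[0.16,0.34,-0.002],0,0.1],[[0.29,0.5,-0.003],0,0.1],[[0.45,0.64,-0.005],0,0.1],[[0.63,0.75,-0.007],0,0.1],[[0.83,0.82,-0.008],0,0.1],[[1.03,0.86,-0.01],0,0.1],[[1.24,0.86,-0.012],0,0.1],[[1.45,0.83,-0.013],0,0.1],[[1.64,0.76,-0.015],0,0.1],[[1.83,0.66,-0.017],0,0.1],[[1.99,0.53,-0.018],0,0.1]]
cmd end [ 0.58478 -0.0161 ]
```

```bash
python3 -m creep '[[[-0.21,0.03,0],0,0.1],[[-0.4,0.1,0],0,0.1],[[-0.59,0.21,0],0,0.1],[[-0.75,0.34,-0.01],0,0.1],[[-0.88,0.5,-0.01],0,0.1],[[-0.99,0.68,-0.01],0,0.1],[[-1.07,0.87,-0.01],0,0.1],[[-1.11,1.08,-0.01],0,0.1],[[-1.11,1.29,-0.02],0,0.1],[[-1.07,1.49,-0.02],0,0.1],[[-1.01,1.69,-0.02],0,0.1]]'; python3 arc.py .5414 -.0578 .5658 -.1128 294 -110 11
```

```text
time_s: 21.3
ee_pos: [0.5655, -0.1133, 0.3142]
eef_rot: [-3.14, -0.001, 1.567]
force: [-3.9, 6.7, 7.3]
grip_width: 0.0237
[[[0.11,0.18,-0.002],0,0.1],[[0.24,0.34,-0.003],0,0.1],[[0.4,0.48,-0.005],0,0.1],[[0.58,0.59,-0.007],0,0.1],[[0.77,0.66,-0.008],0,0.1],[[0.98,0.7,-0.01],0,0.1],[[1.19,0.7,-0.012],0,0.1],[[1.39,0.67,-0.013],0,0.1],[[1.59,0.6,-0.015],0,0.1],[[1.77,0.5,-0.017],0,0.1],[[1.94,0.37,-0.018],0,0.1]]
cmd end [ 0.58467 -0.01587]
```

```bash
python3 -m creep '[[[0.11,0.18,0],0,0.1],[[0.24,0.34,0],0,0.1],[[0.4,0.48,0],0,0.1],[[0.58,0.59,-0.01],0,0.1],[[0.77,0.66,-0.01],0,0.1],[[0.98,0.7,-0.01],0,0.1],[[1.19,0.7,-0.01],0,0.1],[[1.39,0.67,-0.01],0,0.1],[[1.59,0.6,-0.02],0,0.1],[[1.77,0.5,-0.02],0,0.1],[[1.94,0.37,-0.02],0,0.1]]'; python3 arc.py .5414 -.0578 .5847 -.0159 44 20 4
```

```text
time_s: 22.4
ee_pos: [0.5838, -0.0154, 0.3152]
eef_rot: [-3.141, -0.0, 1.568]
force: [0.7, -1.8, 2.2]
grip_width: 0.0236
[[[-0.08,0.07,0.001],0,0.1],[[-0.17,0.13,0.002],0,0.1],[[-0.26,0.18,0.003],0,0.1],[[-0.35,0.23,0.003],0,0.1]]
cmd end [ 0.59613 -0.03344]
```

```bash
python3 -m creep '[[[-0.08,0.07,0],0,0.1],[[-0.17,0.13,0],0,0.1],[[-0.26,0.18,0],0,0.1],[[-0.35,0.23,0],0,0.1]]'; python3 arc.py .5414 -.0578 .5961 -.0334 24 20 4
```

```text
time_s: 22.8
ee_pos: [0.5964, -0.0344, 0.3152]
eef_rot: [3.141, -0.001, 1.567]
force: [3.2, 2.4, 0.2]
grip_width: 0.0235
[[[-0.1,0.04,0.001],0,0.1],[[-0.2,0.07,0.002],0,0.1],[[-0.3,0.09,0.003],0,0.1],[[-0.4,0.1,0.003],0,0.1]]
cmd end [ 0.60102 -0.05342]
```

```bash
python3 -m creep '[[[-0.1,0.04,0],0,0.1],[[-0.2,0.07,0],0,0.1],[[-0.3,0.09,0],0,0.1],[[-0.4,0.1,0],0,0.1]]'; python3 arc.py .5414 -.0578 .6010 -.0534 4 20 4
```

```text
time_s: 23.2
ee_pos: [0.6011, -0.0547, 0.315]
eef_rot: [-3.142, -0.0, 1.567]
force: [5.0, 1.3, -2.2]
grip_width: 0.0236
[[[-0.11,0.01,0.001],0,0.1],[[-0.21,0.0,0.002],0,0.1],[[-0.32,-0.01,0.003],0,0.1],[[-0.42,-0.04,0.003],0,0.1]]
cmd end [ 0.59892 -0.07439]
```

```bash
cat > nxt.py <<'E'
import sys,subprocess,numpy as np
from station import telemetry
o=telemetry.get_obs();C=np.array([.5414,-.0578]);d=o["ee_pos"][:2]-C;r=d/np.linalg.norm(d);F=o["force"][:2]
print("meas angle %.1f r %.4f  Ft %.1f Fr %.1f"%(np.degrees(np.arctan2(d[1],d[0])),np.linalg.norm(d),F@[r[1],-r[0]],F@r))
print(subprocess.run(["python3","arc.py",".5414","-.0578"]+sys.argv[1:],capture_output=True,text=True).stdout)
E
python3 -m creep '[[[-0.11,0.01,0],0,0.1],[[-0.21,0,0],0,0.1],[[-0.32,-0.01,0],0,0.1],[[-0.42,-0.04,0.01],0,0.1]]'; python3 nxt.py .5989 -.0744 -16 20 4
```

```text
time_s: 23.6
ee_pos: [0.5986, -0.0755, 0.3148]
eef_rot: [-3.142, 0.0, 1.567]
force: [3.9, 0.2, -0.5]
grip_width: 0.0234
meas angle -17.2 r 0.0599  Ft -1.3 Fr 3.7
[[[-0.1,-0.03,0.001],0,0.1],[[-0.19,-0.07,0.002],0,0.1],[[-0.29,-0.12,0.003],0,0.1],[[-0.37,-0.18,0.003],0,0.1]]
cmd end [ 0.58983 -0.09287]
```

```bash
python3 -m creep '[[[-0.1,-0.03,0],0,0.1],[[-0.19,-0.07,0],0,0.1],[[-0.29,-0.12,0],0,0.1],[[-0.37,-0.18,0],0,0.1]]'; python3 nxt.py .5898 -.0929 -36 20 4
```

```text
time_s: 24.0
ee_pos: [0.5893, -0.0938, 0.3147]
eef_rot: [-3.141, 0.0, 1.567]
force: [3.7, -2.8, -5.0]
grip_width: 0.0234
meas angle -36.9 r 0.0599  Ft -0.0 Fr 4.7
[[[-0.09,-0.06,0.001],0,0.1],[[-0.16,-0.13,0.002],0,0.1],[[-0.23,-0.21,0.003],0,0.1],[[-0.29,-0.3,0.003],0,0.1]]
cmd end [ 0.57475 -0.10734]
```

```bash
python3 -m creep '[[[-0.09,-0.06,0.01],0,0.1],[[-0.16,-0.13,0.01],0,0.1],[[-0.23,-0.21,0.01],0,0.1],[[-0.29,-0.3,0.01],0,0.1]]'; python3 nxt.py .5747 -.1073 -56 20 4
```

```text
time_s: 24.4
ee_pos: [0.5742, -0.1081, 0.3145]
eef_rot: [3.142, 0.0, 1.567]
force: [2.0, -1.7, -3.2]
grip_width: 0.0233
meas angle -56.9 r 0.0600  Ft -0.7 Fr 2.5
[[[-0.06,-0.08,0.001],0,0.1],[[-0.11,-0.18,0.002],0,0.1],[[-0.15,-0.27,0.003],0,0.1],[[-0.18,-0.38,0.003],0,0.1]]
cmd end [ 0.55567 -0.11623]
```

```bash
python3 -m creep '[[[-0.06,-0.08,0.01],0,0.1],[[-0.11,-0.18,0.01],0,0.1],[[-0.15,-0.27,0.01],0,0.1],[[-0.18,-0.38,0.01],0,0.1]]'; python3 nxt.py .5557 -.1162 -76 20 4
```

```text
time_s: 24.8
ee_pos: [0.5552, -0.1165, 0.3142]
eef_rot: [3.141, -0.0, 1.567]
force: [0.7, 3.3, 2.9]
grip_width: 0.0233
meas angle -76.8 r 0.0603  Ft -1.5 Fr -3.0
[[[-0.02,-0.1,0.001],0,0.1],[[-0.03,-0.2,0.002],0,0.1],[[-0.03,-0.31,0.003],0,0.1],[[-0.03,-0.41,0.003],0,0.1]]
cmd end [ 0.53519 -0.11762]
```

```bash
python3 -m creep '[[[-0.02,-0.1,0],0,0.1],[[-0.03,-0.2,0],0,0.1],[[-0.03,-0.31,0],0,0.1],[[-0.03,-0.41,0],0,0.1]]'; python3 nxt.py .5352 -.1176 -96 20 4
```

```text
time_s: 25.2
ee_pos: [0.5348, -0.1179, 0.3141]
eef_rot: [3.141, -0.0, 1.567]
force: [5.1, 6.3, 2.6]
grip_width: 0.0235
meas angle -96.3 r 0.0604  Ft -4.4 Fr -6.8
[[[0.02,-0.11,0.001],0,0.1],[[0.04,-0.21,0.002],0,0.1],[[0.07,-0.31,0.003],0,0.1],[[0.12,-0.4,0.003],0,0.1]]
cmd end [ 0.51522 -0.11152]
```

```bash
python3 -m creep '[[[0.02,-0.11,0],0,0.1],[[0.05,-0.21,0],0,0.1],[[0.08,-0.31,0],0,0.1],[[0.13,-0.4,0],0,0.1]]'; python3 nxt.py .5152 -.1110 -116 20 4
```

```text
time_s: 25.6
ee_pos: [0.5148, -0.1117, 0.314]
eef_rot: [3.141, 0.001, 1.567]
force: [4.1, -0.4, 2.5]
grip_width: 0.0238
meas angle -116.3 r 0.0602  Ft -3.8 Fr -1.4
[[[0.04,-0.09,0.001],0,0.1],[[0.09,-0.18,0.002],0,0.1],[[0.16,-0.26,0.003],0,0.1],[[0.23,-0.34,0.003],0,0.1]]
cmd end [ 0.49824 -0.09944]
```

```bash
python3 arc.py .5414 -.0578 .5150 -.1110 -116 -60 6
```

```text
[[[-0.09,0.2,-0.002],0,0.1],[[-0.13,0.4,-0.003],0,0.1],[[-0.13,0.61,-0.005],0,0.1],[[-0.1,0.82,-0.007],0,0.1],[[-0.03,1.02,-0.008],0,0.1],[[0.07,1.2,-0.01],0,0.1]]
cmd end [ 0.57501 -0.10773]
```

```bash
python3 -m creep '[[[-0.09,0.2,0],0,0.1],[[-0.13,0.4,0],0,0.1],[[-0.13,0.61,0],0,0.1],[[-0.1,0.82,0],0,0.1],[[-0.03,1.02,-0.01],0,0.1],[[0.07,1.2,-0.01],0,0.1]]'; python3 nxt.py .5752 -.1076 -56 10 2; python3 -m creep '[[[-0.06,-0.08,0],0,0.1],[[-0.11,-0.18,0],0,0.1]]'; python3 nxt.py .5662 -.1131 -66 8 2
```

```text
time_s: 26.2
ee_pos: [0.5754, -0.1079, 0.3143]
eef_rot: [-3.14, -0.001, 1.567]
force: [-6.8, 6.8, 5.2]
grip_width: 0.0236
meas angle -55.9 r 0.0606  Ft 1.9 Fr -9.4
[[[-0.05,-0.09,0.001],0,0.1],[[-0.1,-0.19,0.002],0,0.1]]
cmd end [ 0.56568 -0.11256]

time_s: 26.4
ee_pos: [0.5663, -0.113, 0.3142]
eef_rot: [-3.14, -0.002, 1.568]
force: [-2.5, 9.1, 4.0]
grip_width: 0.0238
meas angle -65.7 r 0.0606  Ft -1.4 Fr -9.4
[[[-0.02,-0.09,0.001],0,0.1],[[-0.05,-0.17,0.001],0,0.1]]
cmd end [ 0.55769 -0.11557]
```

```bash
python3 -m creep '[[[-0.02,-0.09,0],0,0.1],[[-0.03,-0.17,0],0,0.1]]'; python3 nxt.py .5577 -.1146 -74 8 2; python3 -m creep '[[[-0.01,-0.08,0],0,0.1],[[-0.02,-0.16,0],0,0.1]]'; python3 nxt.py .5497 -.1156 -82 8 2;
```

```text
time_s: 26.6
ee_pos: [0.5577, -0.1156, 0.3143]
eef_rot: [-3.141, 0.0, 1.567]
force: [2.5, -1.4, 2.3]
grip_width: 0.0235
meas angle -74.3 r 0.0601  Ft -2.0 Fr 2.0
[[[-0.04,-0.08,0.001],0,0.1],[[-0.05,-0.16,0.001],0,0.1]]
cmd end [ 0.54969 -0.11707]

time_s: 26.8
ee_pos: [0.5495, -0.1171, 0.3143]
eef_rot: [3.141, 0.002, 1.566]
force: [2.5, -5.3, 0.8]
grip_width: 0.0236
meas angle -82.2 r 0.0598  Ft -1.7 Fr 5.6
[[[-0.04,-0.08,0.001],0,0.1],[[-0.04,-0.17,0.001],0,0.1]]
cmd end [ 0.54119 -0.11757]
```

```bash
python3 -m creep '[[[-0.02,-0.08,0],0,0.1],[[-0.03,-0.17,0],0,0.1]]'; python3 nxt.py .5412 -.1171 -90 8 2; python3 -m creep '[[[0,-0.08,0],0,0.1],[[0.01,-0.17,0],0,0.1]]'; python3 nxt.py .5327 -.1166 -98 8 2;
```

```text
time_s: 27.0
ee_pos: [0.5409, -0.1179, 0.3143]
eef_rot: [3.142, 0.0, 1.567]
force: [4.7, -1.3, -0.3]
grip_width: 0.0237
meas angle -90.5 r 0.0601  Ft -4.7 Fr 1.2
[[[-0.01,-0.08,0.001],0,0.1],[[-0.0,-0.16,0.001],0,0.1]]
cmd end [ 0.5332  -0.11707]

time_s: 27.2
ee_pos: [0.5322, -0.1171, 0.3142]
eef_rot: [-3.141, 0.0, 1.567]
force: [3.8, -3.2, -1.5]
grip_width: 0.0234
meas angle -98.8 r 0.0600  Ft -4.3 Fr 2.6
[[[0.0,-0.08,0.001],0,0.1],[[0.02,-0.16,0.001],0,0.1]]
cmd end [ 0.5247  -0.11557]
```

```bash
sed -i 's/-\.0578/-.0576/g' nxt.py; python3 arc.py .5414 -.0576 .5327 -.1166 -98 120 12; for a in -218 -338; do python3 - <<E
import numpy as np,subprocess
a=np.radians($a);x=.5414+.06*np.cos(a);y=-.0576+.06*np.sin(a)
print(subprocess.run(["python3","arc.py",".5414","-.0576",str(x),str(y),"$a","120","12"],capture_output=True,text=True).stdout,x,y)
E
done
```

```text
[[[0.04,-0.2,0.002],0,0.1],[[0.12,-0.39,0.003],0,0.1],[[0.23,-0.57,0.005],0,0.1],[[0.37,-0.72,0.007],0,0.1],[[0.54,-0.85,0.008],0,0.1],[[0.73,-0.94,0.01],0,0.1],[[0.93,-1.0,0.012],0,0.1],[[1.13,-1.03,0.013],0,0.1],[[1.34,-1.02,0.015],0,0.1],[[1.55,-0.97,0.017],0,0.1],[[1.74,-0.89,0.018],0,0.1],[[1.92,-0.78,0.02],0,0.1]]
cmd end [ 0.49406 -0.02045]
[[[0.15,0.14,0.002],0,0.1],[[0.28,0.31,0.003],0,0.1],[[0.38,0.49,0.005],0,0.1],[[0.44,0.69,0.007],0,0.1],[[0.46,0.9,0.008],0,0.1],[[0.45,1.11,0.01],0,0.1],[[0.41,1.31,0.012],0,0.1],[[0.33,1.51,0.013],0,0.1],[[0.21,1.68,0.015],0,0.1],[[0.07,1.84,0.017],0,0.1],[[-0.1,1.96,0.018],0,0.1],[[-0.28,2.06,0.02],0,0.1]]
cmd end [ 0.59707 -0.03505]
 0.4941193547835967 -0.020660311480460512
[[[-0.2,0.06,0.002],0,0.1],[[-0.41,0.09,0.003],0,0.1],[[-0.62,0.08,0.005],0,0.1],[[-0.82,0.03,0.007],0,0.1],[[-1.01,-0.05,0.008],0,0.1],[[-1.19,-0.16,0.01],0,0.1],[[-1.34,-0.3,0.012],0,0.1],[[-1.47,-0.47,0.013],0,0.1],[[-1.56,-0.66,0.015],0,0.1],[[-1.63,-0.86,0.017],0,0.1],[[-1.65,-1.06,0.018],0,0.1],[[-1.64,-1.27,0.02],0,0.1]]
cmd end [ 0.53322 -0.11688]
 0.5970310312740073 -0.03512360439504526
```

```bash
python3 -m creep '[[[0.04,-0.2,0],0,0.1],[[0.12,-0.39,0],0,0.1],[[0.23,-0.57,0],0,0.1],[[0.37,-0.72,0.01],0,0.1],[[0.54,-0.85,0.01],0,0.1],[[0.73,-0.94,0.01],0,0.1],[[0.93,-1.0,0.01],0,0.1],[[1.13,-1.03,0.01],0,0.1],[[1.34,-1.02,0.015],0,0.1],[[1.55,-0.97,0.015],0,0.1],[[1.74,-0.89,0.02],0,0.1],[[1.92,-0.78,0.02],0,0.1]]'; python3 nxt.py .4941 -.0205 -218 120 12
```

```text
time_s: 28.4
ee_pos: [0.4934, -0.0212, 0.3132]
eef_rot: [-3.141, 0.002, 1.567]
force: [5.8, -10.7, -4.1]
grip_width: 0.0233
meas angle 142.8 r 0.0602  Ft -5.0 Fr -11.1
[[[0.15,0.14,0.002],0,0.1],[[0.28,0.31,0.003],0,0.1],[[0.37,0.5,0.005],0,0.1],[[0.43,0.69,0.007],0,0.1],[[0.46,0.9,0.008],0,0.1],[[0.45,1.11,0.01],0,0.1],[[0.4,1.32,0.012],0,0.1],[[0.32,1.51,0.013],0,0.1],[[0.21,1.68,0.015],0,0.1],[[0.07,1.84,0.017],0,0.1],[[-0.1,1.96,0.018],0,0.1],[[-0.28,2.06,0.02],0,0.1]]
cmd end [ 0.59705 -0.03489]
```

```bash
python3 -m creep '[[[0.14,0.14,0],0,0.1],[[0.27,0.31,0],0,0.1],[[0.36,0.49,0],0,0.1],[[0.42,0.69,0.01],0,0.1],[[0.44,0.9,0.01],0,0.1],[[0.43,1.11,0.01],0,0.1],[[0.39,1.31,0.01],0,0.1],[[0.31,1.5,0.01],0,0.1],[[0.2,1.67,0.015],0,0.1],[[0.06,1.83,0.015],0,0.1],[[-0.1,1.95,0.02],0,0.1],[[-0.28,2.05,0.02],0,0.1]]'; python3 nxt.py .5966 -.0349 -338 120 12
```

```text
time_s: 29.6
ee_pos: [0.5968, -0.0348, 0.3123]
eef_rot: [-3.142, -0.001, 1.568]
force: [-2.2, 4.5, -1.9]
grip_width: 0.0233
meas angle 22.4 r 0.0599  Ft -5.1 Fr -0.3
[[[-0.2,0.07,0.002],0,0.1],[[-0.41,0.1,0.003],0,0.1],[[-0.62,0.09,0.005],0,0.1],[[-0.82,0.04,0.007],0,0.1],[[-1.02,-0.04,0.008],0,0.1],[[-1.19,-0.15,0.01],0,0.1],[[-1.35,-0.3,0.012],0,0.1],[[-1.47,-0.46,0.013],0,0.1],[[-1.57,-0.65,0.015],0,0.1],[[-1.63,-0.85,0.017],0,0.1],[[-1.66,-1.06,0.018],0,0.1],[[-1.65,-1.26,0.02],0,0.1]]
cmd end [ 0.53329 -0.11716]
```

```bash
python3 -m creep '[[[-0.2,0.06,0],0,0.1],[[-0.41,0.1,0],0,0.1],[[-0.62,0.09,0],0,0.1],[[-0.82,0.04,0.01],0,0.1],[[-1.02,-0.04,0.01],0,0.1],[[-1.19,-0.15,0.01],0,0.1],[[-1.35,-0.3,0.01],0,0.1],[[-1.47,-0.46,0.01],0,0.1],[[-1.56,-0.65,0.015],0,0.1],[[-1.62,-0.85,0.015],0,0.1],[[-1.65,-1.06,0.02],0,0.1],[[-1.64,-1.26,0.02],0,0.1]]'; python3 nxt.py .5333 -.1168 -98 120 12
```

```text
time_s: 30.8
ee_pos: [0.5322, -0.1174, 0.3113]
eef_rot: [3.141, 0.0, 1.567]
force: [5.6, 3.8, -6.5]
grip_width: 0.0234
meas angle -98.8 r 0.0605  Ft -4.9 Fr -4.6
[[[0.04,-0.21,0.002],0,0.1],[[0.12,-0.4,0.003],0,0.1],[[0.24,-0.58,0.005],0,0.1],[[0.38,-0.73,0.007],0,0.1],[[0.54,-0.86,0.008],0,0.1],[[0.73,-0.95,0.01],0,0.1],[[0.93,-1.02,0.012],0,0.1],[[1.14,-1.04,0.013],0,0.1],[[1.35,-1.03,0.015],0,0.1],[[1.55,-0.99,0.017],0,0.1],[[1.74,-0.9,0.018],0,0.1],[[1.92,-0.79,0.02],0,0.1]]
cmd end [ 0.49416 -0.02065]
```

```bash
python3 -m creep '[[[0.04,-0.21,0.01],0,0.1],[[0.12,-0.4,0.01],0,0.1],[[0.23,-0.57,0.01],0,0.1],[[0.37,-0.73,0.02],0,0.1],[[0.54,-0.86,0.02],0,0.1],[[0.73,-0.95,0.02],0,0.1],[[0.93,-1.01,0.02],0,0.1],[[1.13,-1.04,0.02],0,0.1],[[1.34,-1.03,0.025],0,0.1],[[1.54,-0.98,0.025],0,0.1],[[1.73,-0.9,0.03],0,0.1],[[1.91,-0.78,0.03],0,0.1]]'; python3 nxt.py .4946 -.0213 -218 120 12
```

```text
time_s: 32.0
ee_pos: [0.4933, -0.0221, 0.3103]
eef_rot: [-3.14, 0.002, 1.566]
force: [-2.5, -4.4, -1.5]
grip_width: 0.0235
meas angle 143.6 r 0.0598  Ft -5.0 Fr -0.7
[[[0.17,0.13,0.002],0,0.1],[[0.29,0.3,0.003],0,0.1],[[0.39,0.49,0.005],0,0.1],[[0.45,0.68,0.007],0,0.1],[[0.48,0.89,0.008],0,0.1],[[0.47,1.1,0.01],0,0.1],[[0.42,1.31,0.012],0,0.1],[[0.34,1.5,0.013],0,0.1],[[0.23,1.67,0.015],0,0.1],[[0.08,1.83,0.017],0,0.1],[[-0.08,1.95,0.018],0,0.1],[[-0.27,2.05,0.02],0,0.1]]
cmd end [ 0.59705 -0.03519]
```

```bash
python3 -m creep '[[[0.15,0.13,0],0,0.1],[[0.28,0.3,0],0,0.1],[[0.38,0.49,0],0,0.1],[[0.44,0.68,0.01],0,0.1],[[0.46,0.89,0.01],0,0.1],[[0.45,1.1,0.01],0,0.1],[[0.41,1.3,0.01],0,0.1],[[0.33,1.49,0.01],0,0.1],[[0.22,1.66,0.015],0,0.1],[[0.08,1.82,0.015],0,0.1],[[-0.09,1.94,0.02],0,0.1],[[-0.27,2.04,0.02],0,0.1]]'; python3 nxt.py .5966 -.0352 -338 120 12
```

```text
time_s: 33.2
ee_pos: [0.5965, -0.0348, 0.3094]
eef_rot: [3.14, -0.001, 1.568]
force: [3.3, 7.7, -2.5]
grip_width: 0.0236
meas angle 22.5 r 0.0596  Ft -5.9 Fr 6.0
[[[-0.2,0.07,0.002],0,0.1],[[-0.41,0.1,0.003],0,0.1],[[-0.61,0.09,0.005],0,0.1],[[-0.82,0.04,0.007],0,0.1],[[-1.01,-0.04,0.008],0,0.1],[[-1.19,-0.15,0.01],0,0.1],[[-1.34,-0.3,0.012],0,0.1],[[-1.47,-0.46,0.013],0,0.1],[[-1.56,-0.65,0.015],0,0.1],[[-1.63,-0.85,0.017],0,0.1],[[-1.65,-1.06,0.018],0,0.1],[[-1.64,-1.26,0.02],0,0.1]]
cmd end [ 0.53329 -0.11696]
```

```bash
python3 -m creep '[[[-0.2,0.07,0],0,0.1],[[-0.41,0.1,0],0,0.1],[[-0.61,0.09,0],0,0.1],[[-0.82,0.04,0.01],0,0.1],[[-1.01,-0.04,0.01],0,0.1],[[-1.18,-0.15,0.01],0,0.1],[[-1.33,-0.3,0.01],0,0.1],[[-1.46,-0.46,0.01],0,0.1],[[-1.55,-0.65,0.015],0,0.1],[[-1.61,-0.85,0.015],0,0.1],[[-1.63,-1.06,0.02],0,0.1],[[-1.62,-1.26,0.02],0,0.1]]'; python3 nxt.py .5333 -.1162 -98 120 12
```

```text
time_s: 34.4
ee_pos: [0.5323, -0.1172, 0.3083]
eef_rot: [3.14, 0.002, 1.566]
force: [5.8, -2.1, -3.3]
grip_width: 0.024
meas angle -98.7 r 0.0603  Ft -6.1 Fr 1.2
[[[0.03,-0.21,0.002],0,0.1],[[0.11,-0.4,0.003],0,0.1],[[0.22,-0.58,0.005],0,0.1],[[0.37,-0.73,0.007],0,0.1],[[0.53,-0.86,0.008],0,0.1],[[0.72,-0.95,0.01],0,0.1],[[0.92,-1.02,0.012],0,0.1],[[1.13,-1.04,0.013],0,0.1],[[1.34,-1.03,0.015],0,0.1],[[1.54,-0.99,0.017],0,0.1],[[1.73,-0.9,0.018],0,0.1],[[1.91,-0.79,0.02],0,0.1]]
cmd end [ 0.49416 -0.02055]
```

```bash
python3 -m creep '[[[0.03,-0.21,0],0,0.1],[[0.11,-0.4,0],0,0.1],[[0.22,-0.57,0],0,0.1],[[0.36,-0.73,0.01],0,0.1],[[0.52,-0.86,0.01],0,0.1],[[0.71,-0.95,0.01],0,0.1],[[0.91,-1.01,0.01],0,0.1],[[1.12,-1.04,0.01],0,0.1],[[1.33,-1.03,0.015],0,0.1],[[1.53,-0.98,0.015],0,0.1],[[1.72,-0.9,0.02],0,0.1],[[1.89,-0.78,0.02],0,0.1]]'; python3 nxt.py .4946 -.0217 -218 120 12
python3 - <<'E'
from station import vision
import cv2,numpy as np
c=vision.camera("scene");np.savez("scene2.npz",**c)
b=np.load("scene1.npz")["img"]
f=lambda i:cv2.resize(i[170:280,210:320,::-1],None,fx=3.6,fy=3.6,interpolation=cv2.INTER_CUBIC)
cv2.imwrite("pics/a3.png",np.hstack([f(b),f(c["img"])]))
E
```

```text
time_s: 35.6
ee_pos: [0.4933, -0.0222, 0.3073]
eef_rot: [-3.14, 0.002, 1.566]
force: [-5.6, -3.7, -0.1]
grip_width: 0.0236
meas angle 143.6 r 0.0598  Ft -6.3 Fr 2.3
[[[0.17,0.13,0.002],0,0.1],[[0.3,0.3,0.003],0,0.1],[[0.4,0.48,0.005],0,0.1],[[0.46,0.68,0.007],0,0.1],[[0.48,0.89,0.008],0,0.1],[[0.47,1.1,0.01],0,0.1],[[0.43,1.31,0.012],0,0.1],[[0.35,1.5,0.013],0,0.1],[[0.23,1.67,0.015],0,0.1],[[0.09,1.83,0.017],0,0.1],[[-0.07,1.95,0.018],0,0.1],[[-0.26,2.05,0.02],0,0.1]]
cmd end [ 0.59705 -0.03509]
```

View pics/a3.png

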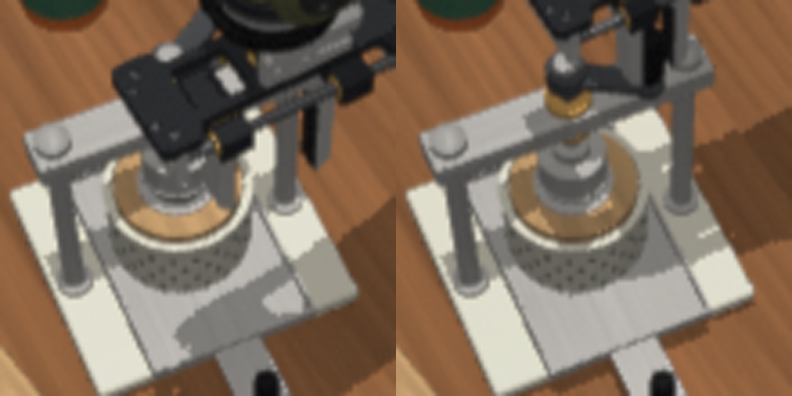

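```bash
python3 -m creep '[[[0.15,0.13,0],0,0.1],[[0.28,0.3,0],0,0.1],[[0.38,0.48,0],0,0.1],[[0.44,0.68,0.01],0,0.1],[[0.46,0.89,0.01],0,0.1],[[0.45,1.1,0.01],0,0.1],[[0.41,1.3,0.01],0,0.1],[[0.33,1.5,0.01],0,0.1],[[0.22,1.66,0.015],0,0.1],[[0.08,1.82,0.015],0,0.1],[[-0.08,1.94,0.02],0,0.1],[[-0.26,2.04,0.02],0,0.1]]'; python3 nxt.py .5966 -.0351 -338 100 10
```

```text
time_s: 36.85
ee_pos: [0.5964, -0.0344, 0.3064]
eef_rot: [3.14, -0.002, 1.568]
force: [1.2, 7.0, -1.9]
grip_width: 0.0236
meas angle 22.9 r 0.0597  Ft -6.0 Fr 3.8
[[[-0.2,0.07,0.002],0,0.1],[[-0.41,0.1,0.003],0,0.1],[[-0.62,0.09,0.005],0,0.1],[[-0.82,0.04,0.007],0,0.1],[[-1.01,-0.04,0.008],0,0.1],[[-1.19,-0.15,0.01],0,0.1],[[-1.34,-0.3,0.012],0,0.1],[[-1.47,-0.46,0.013],0,0.1],[[-1.57,-0.65,0.015],0,0.1],[[-1.63,-0.85,0.017],0,0.1]]
cmd end [ 0.55379 -0.11644]
```

```bash
python3 -m creep '[[[-0.2,0.07,0],0,0.1],[[-0.41,0.1,0],0,0.1],[[-0.61,0.09,0],0,0.1],[[-0.82,0.04,0.01],0,0.1],[[-1.01,-0.04,0.01],0,0.1],[[-1.18,-0.15,0.01],0,0.1],[[-1.33,-0.3,0.01],0,0.1],[[-1.46,-0.46,0.01],0,0.1],[[-1.55,-0.65,0.015],0,0.1],[[-1.61,-0.85,0.015],0,0.1],[[-1.62,-0.94,0.02],0,0.1],[[-1.62,-0.94,0.02],0,0.1]]'; python3 nxt.py .5498 -.1161 -82 10 1
python3 - <<'E'
from station import vision
import numpy as np
from h import *
c=vision.camera("scene");np.savez("scene3.npz",**c)
for n in("scene0","scene2","scene3"):
    c=np.load(n+".npz");f=210/np.tan(np.radians(float(c["vertical_fov"]))/2)
    v,u=np.mgrid[170:280,200:320];d=c["depth"][v,u]
    q=np.stack([(u-c["cx"])/f*d,(v-c["cy"])/f*d,d,np.ones_like(d)],-1)@c["extrinsics"].T
    ax=np.array([.5425,-.0615]) if n!="scene0" else ray(c,267,229,.17)[:2]
    R=np.hypot(q[...,0]-ax[0],q[...,1]-ax[1])
    cap=q[(R>.017)&(R<.025)&(q[...,2]>.14)&(q[...,2]<.2)][:,2]; rim=q[(R>.054)&(R<.062)&(q[...,2]>.09)&(q[...,2]<.125)][:,2]
    print(n,ax,len(cap),np.round(np.percentile(cap,[25,50,75,90]),4) if len(cap) else "",len(rim),np.round(np.percentile(rim,[50,75,90]),4))
E
```

```text
time_s: 38.05
ee_pos: [0.5484, -0.1172, 0.3055]
eef_rot: [3.14, 0.002, 1.566]
force: [2.7, -6.1, -3.2]
grip_width: 0.0235
meas angle -83.3 r 0.0600  Ft -1.9 Fr 6.4
[[[-0.03,-0.21,0.002],0,0.1]]
cmd end [ 0.53929 -0.11756]

scene0 [0.54876494 0.00327467] 197 [0.1542 0.1648 0.1689 0.1711] 123 [0.1107 0.1128 0.115 ]
scene2 [ 0.5425 -0.0615] 115 [0.1526 0.1599 0.1627 0.1652] 219 [0.1076 0.1107 0.1124]
scene3 [ 0.5425 -0.0615] 108 [0.1527 0.1584 0.1611 0.1626] 211 [0.1074 0.1103 0.1124]
```

```bash
python3 - <<'E'
from h import *
for n,ax in(("scene0",(.5481,-.0048)),("scene1",(.5425,-.0620)),("scene2",(.5425,-.0620)),("scene3",(.5425,-.0620))):
    c=np.load(n+".npz");f=210/np.tan(np.radians(float(c["vertical_fov"]))/2)
    v,u=np.mgrid[170:280,200:320];d=c["depth"][v,u]
    q=np.stack([(u-c["cx"])/f*d,(v-c["cy"])/f*d,d,np.ones_like(d)],-1)@c["extrinsics"].T
    # refine centre for scene0 by top pixels
    X=q[...,0]-ax[0];Y=q[...,1]-ax[1];R=np.hypot(X,Y);z=q[...,2]
    m=(R<.024)&(R>.016)&(z>.145)&(z<.185)
    th=np.degrees(np.arctan2(Y,X))
    for lo in range(-180,180,45):
        k=m&(th>=lo)&(th<lo+45)
        if k.sum()>2: print(n,lo,k.sum(),np.round(np.median(z[k]),4),np.round(z[k].max(),4))
E
```

```text
scene0 -180 14 0.1686 0.1746
scene0 -135 19 0.1681 0.1732
scene0 -90 12 0.1691 0.174
scene0 -45 14 0.1697 0.1742
scene0 0 18 0.1692 0.1736
scene0 45 16 0.1697 0.1739
scene0 90 13 0.1687 0.1734
scene0 135 14 0.1693 0.172
scene1 -45 9 0.1679 0.1695
scene1 0 21 0.1627 0.1718
scene1 45 4 0.1507 0.1632
scene1 90 5 0.1679 0.1696
scene2 -180 3 0.1618 0.1626
scene2 -45 14 0.1611 0.168
scene2 0 19 0.1591 0.1662
scene2 45 17 0.1609 0.1664
scene2 90 16 0.1629 0.1714
scene2 135 13 0.1621 0.1656
scene3 -45 13 0.1595 0.1651
scene3 0 20 0.1601 0.1625
scene3 45 22 0.158 0.1655
scene3 90 13 0.1587 0.1706
scene3 135 16 0.1605 0.1731
```

```bash
python3 -m creep '[[[0,-0.01,0],0,0.5],[[0,-0.01,0],0,0.5],[[0,-0.01,0],0,0.5],[[0,-0.01,0],0,0.5],[[0,-0.01,0],0,0.5]]'; python3 -m creep '[[[0,-0.01,-0.3],0,0.5],[[0,-0.01,-0.8],0,0.5],[[0,-0.01,-1.4],0,0.5],[[0,-0.01,-2.0],0,0.5],[[0,-0.01,-2.6],0,0.5],[[0,-0.01,-2.6],0,0.5]]'
python3 - <<'E'
from station import telemetry, vision
import cv2,numpy as np
from h import *
print(telemetry.get_obs()["force"])
c=vision.camera("scene");np.savez("scene4.npz",**c);t=vision.camera("top")
cv2.imwrite("pics/a4.png",np.hstack([c["img"][100:320,90:420,::-1],t["img"][100:320,130:460,::-1]]))
ax=(.5425,-.062);f=210/np.tan(np.radians(float(c["vertical_fov"]))/2)
v,u=np.mgrid[100:320,200:320];d=c["depth"][v,u]
q=np.stack([(u-c["cx"])/f*d,(v-c["cy"])/f*d,d,np.ones_like(d)],-1)@c["extrinsics"].T
X=q[...,0]-ax[0];Y=q[...,1]-ax[1];R=np.hypot(X,Y);z=q[...,2]
m=(R<.024)&(R>.016)&(z>.145)&(z<.185);print(m.sum(),np.median(z[m]))
E
```

```text
time_s: 38.6
ee_pos: [0.5485, -0.1156, 0.305]
eef_rot: [-3.142, -0.0, 1.567]
force: [-0.1, 0.3, -0.0]
grip_width: 0.047
time_s: 39.2
ee_pos: [0.5482, -0.1156, 0.4389]
eef_rot: [3.136, 0.002, 1.567]
force: [0.2, 0.5, -0.7]
grip_width: 0.0469
[ 0.17915763  0.5259585  -0.71063946]
89 0.159851915190933
```

View pics/a4.png

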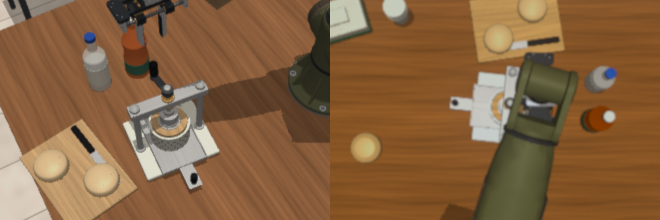

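The picture shows the tray home, with its knob at about (193,178) in the left half. The crank is let go with its knob at (153,68), and both bottles and the bun are still standing where they were.

```bash
python3 - <<'E'
from station import ctrl
print(ctrl.hand_in())
E
```

```text
the job is handed in; nothing more can be done
None
```

I pushed the tray home, wound the crank to first touch plus three turns, let go, and handed the job in at about 39 s. No verdict was reported, so how it was judged is unknown.

**Tray:** I pushed it by its knob until it met the stop; the force rose from about 3 N to 20 N and it moved no further. The last picture still shows it home.

**First touch:** My first pass missed it, because I read the force only after the arm had stopped and the load had relaxed by then. I wound back to where the crank ran free and felt forward again with readings while moving. The load jumped between −82° and −90° of crank angle, and did so on two passes, about 0.8 turn from the start.

**Three turns:** I took first touch as −82° and stopped at −83°, three turns later. The load at the knob grew from about 4.4 N to about 6 N over the turns.

**Last checks:**
- **Cap height:** the depth camera put the cap at about 169 mm before and 160 mm after, a drop of 9 to 9.5 mm, good to about 1 mm. The target was 9 mm within 0.6 mm, so this supports the count but cannot prove it; the angle count is the better evidence.
- **Forces:** the knob was held with a 16 N grip setting. The most I saw on the hand beyond that was about 27 N, early on, before I had the screw's axis right.
- **Disagreement:** the loads I read, 4.4 to 6 N, were below the stated 7 to 12 N. They grew by a similar ratio.
- **Bystanders:** the bottles and the bun looked undisturbed; I checked them by eye only.

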